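# Zero the wire-length gauge and hold its arm at the mark

## Robot

A 7-joint arm with a two-finger parallel gripper is mounted at the origin on the work surface. World frame = base frame: x ahead of the robot, y to its left, z up, the work surface at z = 0. Lengths are in m, angles in rad, forces in N, time in s.
With the tool pointing down it reaches from about 0.425 to 0.875 m from the base axis. Payload 9.9 kg.
Tool frame: the origin (TCP) lies on the centre line of the jaws, within the pads' length; the fingertips stand 17 mm ahead of it and the grasp point (between the pads) lies 2 mm behind it; z points along the fingers, y is the direction in which the jaws open and shut (so a half turn about z gives the same grasp; the last joint's range is limited). The gripper opens to 85 mm and grips with 20 to 120 N. Pads are 22 mm wide; open, the fingers measure 114 mm over their backs; the gripper's body (76 mm by 85 mm) begins 54 mm behind the grasp point. The pads swing forward as they close: fully open they stand 13 mm farther back than shut.
Start: joints at [-1.399, 0.576, 0.025, 1.437, -0.015, 1.129, -0.057], TCP at [0.171, 0.653, 0.248] pointing down, gripper open.
Joint ranges: [-2.76, 2.76], [-0.34, 2.15], [-1.52, 1.57], [0.19, 2.46], [-1.09, 4.23], [0.17, 1.99], [-2.82, 2.82]. Speed limits (rad/s): [2.22, 2.22, 3.01, 3.01, 3.14, 3.14, 3.14].

## Interface

Orientations are given as [roll, pitch, yaw] about the fixed x, y, z axes, in that order (R = Rz(yaw) Ry(pitch) Rx(roll)).
In Python, from plant import robot, imaging, order gives the robot as it stands.
- The arm moves only by the tool drive_tool, never from a script. Its argument "moves" is a list that holds one entry, the list of rows, each a list of 6 numbers: the shift along the tool's x, y, z each as a share of 0.15 m, from -1 to 1, then the turn, a rotation vector about the tool's x, y, z each as a share of 60 degrees, from -1 to 1. In form: [[[tx, ty, tz, ax, ay, az], ...]]. A call has 1 to 10 rows; each row is the pose to reach, as a shift and turn from the pose commanded when the call began, along the tool's axes at that moment; what a row does not reach only later rows make up. A row lasts 1/12 s, in which the tool goes at most 41.7 mm and 7.16 degrees, less where a joint would pass 70% of its speed; a pose out of reach is approached as far as the arm can. A call with a number of a shift or a turn outside -1 to 1 is refused whole. A call with a gripper value outside its range is refused whole. "fingers" is the opening, from 0 (shut) to 1 (fully open), set as the call begins (left out, the last holds). The fingers move at their own pace and stop on an object; "grip_force" is the grip in N (left out, the last holds). Time passes only in rows, so rows that repeat a pose let the fingers close. It gives the time, the measured TCP pose, the force and the opening at its end, in the units of the state.
- robot.get_obs(): the state, without advancing time (a new reading comes with each control period).
- imaging.snapshot(name): name is "scene" or "top" or "wrist"; returns (picture, depth): 400x640x3 uint8, red, green, blue; 400x640 float32, m along the optical axis (not along the pixel's ray), 0 where there is no reading.
- imaging.camera_info(name): a dict with "K" (3x3 intrinsics, pixels), "world_from_camera" (4x4, takes a point from camera to world coordinates). Camera axes: x right, y down, z forward; pixel columns grow to the right and rows downward; lengths in m; the calibration is good to about 2 mm. The wrist camera is an equidistant fisheye: a pixel r from the principal point sees the ray r / f radians off the axis. A picture is of the moment at which its call begins: read the wrist's pose just before it. camera_info takes no time and is no camera call; for the wrist camera it gives the pose at the moment of the call.
- order.job_done(): hands the job in, once; it reports no verdict.
The state is a dict: "time": time; "q": joint angles; "joint_vel": joint speeds; "effort": joint torques, N m; "eef_pos": TCP position; "tcp_rot": TCP orientation; "force": force on the tool from outside, world axes, zero at the start; "ft_torque": the same for the moment, N m; "finger_gap": opening from 0.0 (shut) to 1.0 (fully open).
Only numpy, scipy, OpenCV 4.12 (cv2) and the standard library are available. Lean on these libraries where they do the work, as an engineer would, in place of code of your own. Each camera call takes 0.05 s, during which the arm holds its last target.

## Task

Get the bench length gauge ready to measure wire: with its arm still fully closed, press the green key on the readout fully down to wake it, let it up, then press the blue key to zero it, leaving the red key alone. Then squeeze the two orange lock buttons on the arm's grip together, draw the telescoping arm out until its red pointer lines up with the yellow mark clip on the scale, and finish still holding it there with the buttons squeezed, because its spring pulls it back when let go. Do not disturb the other things on the bench.

Things in the scene. Friction and masses are not known exactly. Their poses are not given: they have to be found in the camera images.
- gauge: Length gauge, fixed: grey plate (x -175 to 215, y -64 to 32 mm, 12 mm thick), aluminium sleeve (x -173 to -35 mm, 40 mm wide, 68 mm tall), telescoping arm, white scale strip (y -33 to -57 mm, 30 mm tall) with ticks 10 mm apart. Origin: on the bench under the arm's grip when closed. Its x is the level direction in which the arm extends (about world +y), z up
- boom (a joint): How far the telescoping arm is drawn out, m: 0 fully closed, 0.125 at its stop. Locked at 0 (1.5 mm play) by either lock button unless both are squeezed. A spring pulls it back with about 1.2 N when closed, 2.2 N at full length
- boom_grip (a point): Middle of the arm's grip, 70 mm above the bench: dark steel block with an orange lock button on each side; grip it from above, fingers closing along the gauge's y. 34 mm long (x), top 90 mm above the bench, 40 mm over the free buttons, 27 mm with both fully squeezed. Over 25 mm of free space beside each button, down to 36 mm above the bench
- lock_l (a joint): Travel of the lock button on the gauge's +y side, m: 0 free, 0.0065 fully squeezed in; its lock is clear above 0.003. Its face is 30 mm long, 36 mm tall (53 to 89 mm above the bench) and rides on the grip; its spring takes 2 N to start, 5 N fully in; it springs out when let go
- lock_r (a joint): The same for the lock button on the gauge's -y side
- boom_pointer (a point): Tip of the red pointer, a thin bar (4 mm) that moves with the arm: 55 mm ahead of the grip in the gauge's x, 40 mm to its -y side, just above the scale strip
- mark: Yellow mark clip (12 mm wide) fixed on the scale strip, with a 6 mm wide nib towards the pointer. Origin: on the middle of the nib, at the strip's top; axes as the gauge's. The pointer is at the mark when both have the same x in the gauge's frame: this takes 60 to 110 mm of arm extension
- console: Black readout console fixed to the bench, 120 x 170 x 30 mm, origin under its centre, its row of three round keys (50 mm apart, along its y) 30 mm from the centre towards -x; a raised display, 53 mm tall, starts 52 mm beyond the keys. Which key is at which place varies
- key_green_top (a point): Centre of the top of the green key, 22 mm across, 48 mm above the bench; pressed straight down. It moves with the key
- key_green (a joint): Travel of the green key, m: 0 up, 0.006 fully down; counts as pressed beyond 0.004; its spring takes 1.5 N to start and 5 N fully down, and it springs up when let go
- key_blue_top (a point): Centre of the top of the blue key, same size and height
- key_blue (a joint): Travel of the blue key, as for the green key
- key_red_top (a point): Centre of the top of the red key (not to be pressed), same size and height
- key_red (a joint): Travel of the red key, as for the green key
- gem_tray: Long wooden tray with six compartments of coloured gems, 60 x 240 x 18 mm; loose, to be left alone. Origin on the bench under its centre
- bottle: Clear bottle with green cap, 44 mm across, 120 mm tall; loose, to be left alone. Origin on the bench under its centre
- file: Flat file with a round wooden handle (26 mm thick), 230 mm long, lying along its x; loose, to be left alone. Origin on the bench under the joint of handle and blade
- pliers: Small pliers with green handles, about 150 x 70 x 14 mm, lying; loose, to be left alone. Origin on the bench under the pivot, 100 mm from the handle ends
- doming_block: Brass cube with round dimples, 40 mm; loose, to be left alone. Origin on the bench under its centre
- jar: Amber glass jar with black cap, 52 mm across, 50 mm tall; loose, to be left alone. Origin on the bench under its centre
- ring_gauge: Dark wooden block 45 x 90 x 16 mm with three brass studs, 28 mm tall over all; loose, to be left alone. Origin on the bench under its centre

How it is judged:
By the outcome, as a careful person would: the job done as asked, in the order asked, and still so for the second after the job is handed in, while the arm keeps its last pose, push and grip.
It also fails if it takes over 54 s, if anything falls off the work surface, if the arm or the gripper's body presses on something with over 40 N, if the wrist force passes 120 N, or if a joint passes its speed limit or range.

## Working session

There is one attempt and no reset: what is moved stays moved. The work goes in short steps, Python scripts to look and compute and a tool call to move; the robot and the scene stay as the last step left them, time stands still between calls to the robot, and variables do not carry over. Pictures are saved under pics/ and viewed, and the job is handed in when it is done.

Besides the shell and the picture viewer there is one more tool, called after ">>>" as name(argument=value, ...), one argument or row to a line, values as JSON. drive_tool: Moves the arm, as the interface text tells. Its arguments: {"type":"object","properties":{"moves":{"type":"array","items":{"type":"array","items":{"type":"array","items":{"type":"number"}}}},"fingers":{"type":"number"},"grip_force":{"type":"number"}},"required":["moves"]}

```bash
ls; mkdir -p pics; python3 - <<'E'
from plant import robot, imaging, order
import cv2, numpy as np
o=robot.get_obs(); print(o)
for n in ("scene","top"):
    p,d=imaging.snapshot(n); cv2.imwrite(f"pics/{n}0.png",p[:,:,::-1]); np.savez(f"{n}0.npz",p=p,d=d,**imaging.camera_info(n))
    print(imaging.camera_info(n))
E
```

```text
pics
{'time': 0.0, 'q': array([-1.39882483,  0.57651226,  0.02485624,  1.43791697, -0.01498275,
        1.12901314, -0.05648676]), 'joint_vel': array([ 4.24682774e-05, -1.55656385e-03, -2.24449591e-03,  5.01353213e-04,
       -1.93277307e-03,  3.20310451e-04,  6.35389205e-04]), 'effort': array([ 2.72800717e-04, -7.65761733e+01,  2.25124776e+00, -2.85948622e+01,
        1.55085814e-02,  1.31481048e-02,  1.96089127e-05]), 'eef_pos': array([0.17066541, 0.6526201 , 0.2474531 ]), 'tcp_rot': array([-3.13993120e+00,  1.08726424e-04,  2.88586566e+00]), 'force': array([-0.04312935, -0.63709279, -0.63648208]), 'ft_torque': array([ 0.02538734, -0.07258336,  0.00800126]), 'finger_gap': 1.0024087353216544}
{'K': array([[365.40164031,   0.        , 315.34606321],
       [  0.        , 365.40164031, 191.89924007],
       [  0.        ,   0.        ,   1.        ]]), 'world_from_camera': array([[ 0.72377443,  0.57754745, -0.37761027,  0.96736214],
       [ 0.68996834, -0.59802577,  0.40780984, -0.41854755],
       [ 0.00970886, -0.55570147, -0.83132522,  0.93903596],
       [ 0.        ,  0.        ,  0.        ,  1.        ]])}
{'K': array([[372.68403762,   0.        , 322.03805869],
       [  0.        , 372.68403762, 194.36226398],
       [  0.        ,   0.        ,   1.        ]]), 'world_from_camera': array([[-7.31995746e-04, -9.95210468e-01,  9.77526913e-02,
         4.78057919e-01],
       [-9.99480596e-01,  3.87751389e-03,  3.19922330e-02,
        -1.76285951e-02],
       [-3.22180426e-02, -9.76785000e-02, -9.94696390e-01,
         9.63704119e-01],
       [ 0.00000000e+00,  0.00000000e+00,  0.00000000e+00,
         1.00000000e+00]])}
```

View pics/scene0.png

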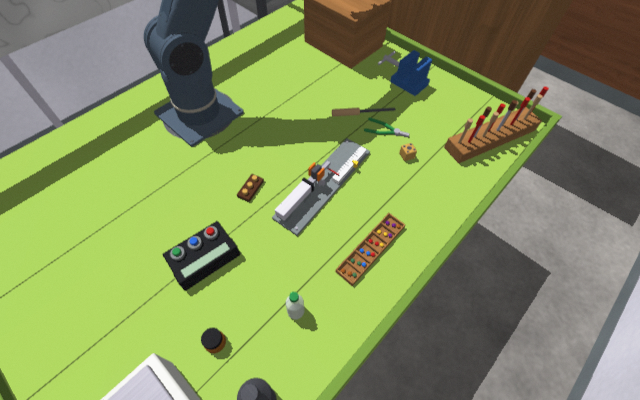

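View pics/top0.png

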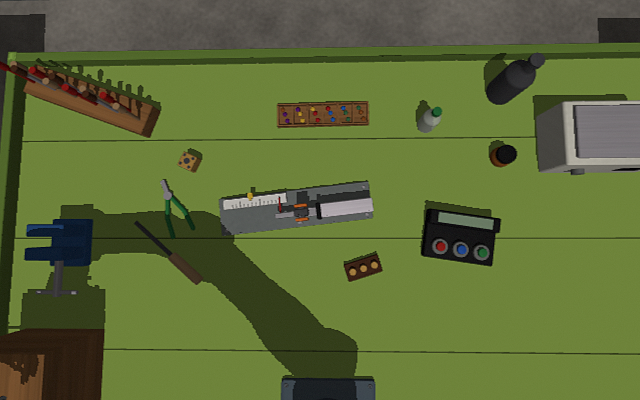

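```bash
cat > h.py <<'E'
import numpy as np, cv2
def load(n):
    z=np.load(n+".npz"); return z["p"],z["d"],z["K"],z["world_from_camera"]
def proj(P,K,T):
    c=np.linalg.inv(T)@np.r_[P,1]; return (K@(c[:3]/c[2]))[:2]
def cloud(d,K,T):
    v,u=np.mgrid[:d.shape[0],:d.shape[1]]
    X=np.stack([(u-K[0,2])/K[0,0]*d,(v-K[1,2])/K[1,1]*d,d],-1)
    return X@T[:3,:3].T+T[:3,3]
def onplane(u,v,z,K,T):
    r=T[:3,:3]@np.array([(u-K[0,2])/K[0,0],(v-K[1,2])/K[1,1],1]); o=T[:3,3]
    return o+r*(z-o[2])/r[2]
E
python3 - <<'E'
from h import *
for n in("scene0","top0"):
    p,d,K,T=load(n); print(n,proj([.171,.653,.248],K,T),proj([0,0,0],K,T))
    C=cloud(d,K,T); hsv=cv2.cvtColor(p,cv2.COLOR_RGB2HSV)
    cv2.imwrite(f"pics/{n}_crop.png",cv2.resize(p[150:290,190:530] if n[0]=='t' else p[130:300,150:410],None,fx=2.35,fy=2.35,interpolation=cv2.INTER_CUBIC)[:,:,::-1])
p,d,K,T=load("top0");C=cloud(d,K,T)
for u,v in [(440,246),(461,249),(482,252),(302,213),(250,196),(345,207),(370,186),(370,215),(222,233),(465,219),(500,200)]:
    print(u,v,np.median(C[v-1:v+2,u-1:u+2].reshape(-1,3),0).round(4))
p,d,K,T=load("scene0");C=cloud(d,K,T)
for u,v in [(177,252),(194,242),(210,231),(300,200),(355,163)]:
    print(u,v,np.median(C[v-1:v+2,u-1:u+2].reshape(-1,3),0).round(4))
E
```

```text
scene0 [358.8536408   -7.69114873] [198.64881809 112.19911419]
top0 [-20.78740512 394.70497908] [327.66621356 427.16880828]
440 246 [ 0.442  -0.2714  0.0529]
461 249 [ 0.4349 -0.3208  0.0527]
482 252 [ 0.4278 -0.3704  0.0525]
302 213 [0.5201 0.0577 0.091 ]
250 196 [0.5656 0.1932 0.0379]
345 207 [ 0.5355 -0.0441  0.0658]
370 186 [ 0.5942 -0.1111  0.001 ]
370 215 [ 0.5184 -0.109   0.0134]
222 233 [0.4731 0.2695 0.011 ]
465 219 [ 0.5065 -0.3329  0.0543]
500 200 [ 5.566e-01 -4.421e-01  1.000e-04]
177 252 [ 0.4336 -0.3724  0.0514]
194 242 [ 0.4416 -0.3241  0.0507]
210 231 [ 0.4463 -0.2747  0.0509]
300 200 [ 0.5516 -0.0338  0.0492]
355 163 [0.5705 0.1902 0.0345]
```

View pics/top0_crop.png

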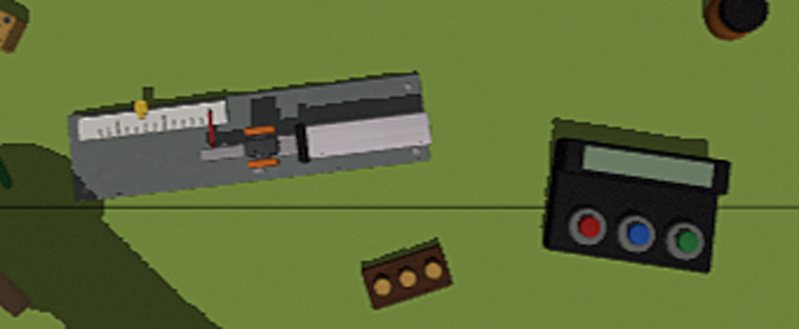

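View pics/scene0_crop.png

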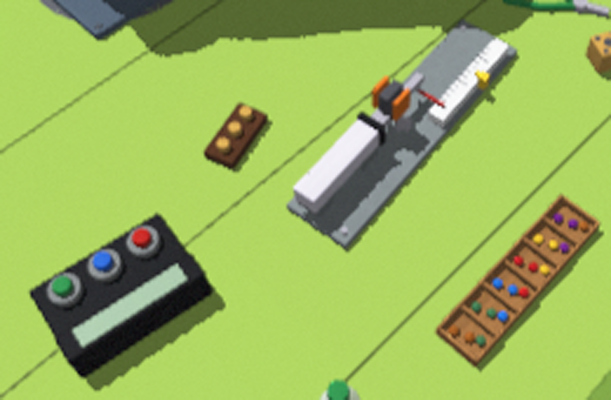

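```bash
cat > seg.py <<'E'
from h import *
def blobs(p,lo,hi,roi,minA=4):
    hsv=cv2.cvtColor(p,cv2.COLOR_RGB2HSV); m=cv2.inRange(hsv,lo,hi)
    M=np.zeros_like(m);a,b,c,e=roi;M[a:b,c:e]=m[a:b,c:e]
    n,l,s,ce=cv2.connectedComponentsWithStats(M)
    return [(ce[i].round(1),s[i,4]) for i in range(1,n) if s[i,4]>=minA]
E
python3 - <<'E'
from seg import *
for n,kr,gr in(("top0",(230,270,420,500),(175,240,215,380)),("scene0",(220,265,160,225),(130,240,270,375))):
    p,d,K,T=load(n);C=cloud(d,K,T)
    print(n)
    for name,lo,hi,roi,z in [("red",(0,150,60),(5,255,255),kr,.048),("blue",(100,120,60),(130,255,255),kr,.048),("green",(60,120,40),(88,255,255),kr,.048),
      ("orange",(6,170,80),(15,255,255),gr,.089),("yellow",(20,180,80),(32,255,255),gr,.045),("pointer",(0,150,50),(4,255,255),gr,.045)]:
        for c,A in blobs(p,lo,hi,roi): 
            u,v=c.round().astype(int); print(name,c,A,onplane(*c,z,K,T).round(4),C[v,u].round(4))
E
```

```text
top0
red [440.4 246.2] 60 [ 0.4413 -0.2738  0.048 ] [ 0.442  -0.2713  0.0533]
blue [461.3 249.3] 66 [ 0.4339 -0.3233  0.048 ] [ 0.4349 -0.3207  0.0538]
green [482.2 252.3] 61 [ 0.4268 -0.3727  0.048 ] [ 0.4278 -0.3704  0.0528]
orange [300.2 205.1] 40 [0.5388 0.062  0.089 ] [0.5391 0.0625 0.0886]
orange [301.5 219. ] 32 [0.5061 0.0588 0.089 ] [0.506  0.0575 0.09  ]
yellow [249.6 195.2] 30 [0.5669 0.1926 0.045 ] [0.5682 0.1935 0.0369]
pointer [279.4 205.5] 23 [0.541  0.1177 0.045 ] [0.5418 0.1232 0.0148]
scene0
red [209.9 230.9] 43 [ 0.4439 -0.2741  0.048 ] [ 0.4467 -0.2747  0.052 ]
blue [193.3 240.7] 58 [ 0.4357 -0.323   0.048 ] [ 0.4373 -0.3243  0.0503]
green [176.2 251.4] 49 [ 0.429  -0.3726  0.048 ] [ 0.4294 -0.3725  0.0508]
orange [310.9 168.2] 29 [0.5144 0.0498 0.089 ] [0.5116 0.0531 0.0843]
orange [319.9 173.9] 57 [0.5475 0.0529 0.089 ] [0.5433 0.0581 0.0795]
yellow [355.  163.3] 21 [0.5762 0.1831 0.045 ] [0.5714 0.1902 0.0358]
pointer [333.  171.4] 5 [0.5481 0.1122 0.045 ] [0.5417 0.1201 0.0336]
```

```bash
python3 - <<'E'
from seg import *
p,d,K,T=load("top0");C=cloud(d,K,T)
m=(C[...,2]>.058)&(C[...,2]<.08)&(C[...,0]>.45)&(C[...,0]<.6)&(C[...,1]>-.2)&(C[...,1]<.03)
r=cv2.minAreaRect(C[m][:,:2].astype(np.float32)*1000);print(m.sum(),r)
q=C[m][:,:2];u,s,v=np.linalg.svd(q-q.mean(0));print(v[0],q.mean(0),np.median(C[m][:,2]))
m=(C[...,2]>.006)&(C[...,2]<.1)&(C[...,0]>.42)&(C[...,0]<.62)&(C[...,1]>-.14)&(C[...,1]<.29)
n,l,st,ce=cv2.connectedComponentsWithStats(m.astype(np.uint8)); i=1+np.argmax(st[1:,4]);print(cv2.minAreaRect(C[l==i][:,:2].astype(np.float32)*1000))
print((C[246:259,482,2]*1000).round(),(C[252,470:496,2]*1000).round())
import math
print(T[:3,3])
E
```

```text
822 ((533.5053100585938, -41.333251953125), (37.26303482055664, 141.40682983398438), 5.968329906463623)
[-0.11693982  0.993139  ] [ 0.5343166  -0.04130195] 0.06586217417797385
((537.2574462890625, 82.29576873779297), (97.9934310913086, 390.06927490234375), 6.6064558029174805)
[44. 43. 44. 55. 52. 52. 53. 54. 55. 51. 52. 44. 43.] [28. 32. 30. 40. 41. 45. 46. 45. 50. 54. 51. 52. 53. 51. 53. 54. 52. 50.
 40. 43. 31. 31. 30. 32. -1. -1.]
[ 0.47805792 -0.0176286   0.96370412]
```

>>> drive_tool(
  moves=[
    [[0,0,0,0,0,0.12],[0,0,0,0,0,0.24],[0,0,0,0,0,0.36],[0,0,0,0,0,0.48],[0,0,0,0,0,0.6],[0,0,0,0,0,0.72],[0,0,0,0,0,0.84],[0,0,0,0,0,0.96],[0,0,0,0,0,1.0],[0,0,0,0,0,1.0]],
  ],
  fingers=0,
  grip_force=30,
)

```text
time: 0.93
eef_pos: [0.1705, 0.6529, 0.2477]
tcp_rot: [-3.141, 0.001, 1.837]
force: [1.4, 0.3, 0.8]
finger_gap: -0.001
```

>>> drive_tool(
  moves=[
    [[-0.2,0.2,0,0,0,0.1],[-0.4,0.4,0,0,0,0.149],[-0.6,0.6,0,0,0,0.149],[-0.8,0.8,0,0,0,0.149],[-1,1,0,0,0,0.149],[-1,1,0,0,0,0.149]],
  ],
)

```text
time: 1.43
eef_pos: [0.3641, 0.5416, 0.2488]
tcp_rot: [3.137, 0.004, 1.674]
force: [0.7, -1.0, 0.4]
finger_gap: 0.002
```

>>> drive_tool(
  moves=[
    [[-0.25,0.25,0,0,0,0],[-0.5,0.4,0,0,0,0],[-0.75,0.6,0,0,0,0],[-1,0.8,0,0,0,0]],
  ],
)

```text
time: 1.77
eef_pos: [0.4736, 0.4293, 0.2481]
tcp_rot: [-3.141, 0.0, 1.685]
force: [0.6, 0.9, 0.1]
finger_gap: -0.002
```

>>> drive_tool(
  moves=[
    [[-0.25,0,0,0,0,0],[-0.5,0,0,0,0,0],[-0.75,0,0,0,0,0],[-1,0,0,0,0,0]],
  ],
)

```text
time: 2.1
eef_pos: [0.4895, 0.2799, 0.2481]
tcp_rot: [-3.141, 0.0, 1.685]
force: [0.7, -1.0, -0.4]
finger_gap: 0.0
```

>>> drive_tool(
  moves=[
    [[-0.25,0,0,0,0,0],[-0.5,0,0,0,0,0],[-0.75,0,0,0,0,0],[-1,0,0,0,0,0]],
  ],
)

```text
time: 2.43
eef_pos: [0.5061, 0.131, 0.2483]
tcp_rot: [3.142, -0.0, 1.685]
force: [-0.2, -0.3, 0.3]
finger_gap: 0.004
```

```bash
cat >> h.py <<'E'
def fray(u,v,K,T):
    x,y=(u-K[0,2])/K[0,0],(v-K[1,2])/K[1,1]; th=np.hypot(x,y); s=np.sin(th)/max(th,1e-9)
    return T[:3,:3]@np.array([x*s,y*s,np.cos(th)])
def fplane(u,v,z,K,T):
    r=fray(u,v,K,T);o=T[:3,3];return o+r*(z-o[2])/r[2]
def fproj(P,K,T):
    c=(np.linalg.inv(T)@np.r_[P,1])[:3]; rr=np.hypot(c[0],c[1]); th=np.arctan2(rr,c[2])
    return np.array([K[0,2]+K[0,0]*th*c[0]/rr,K[1,2]+K[1,1]*th*c[1]/rr])
E
cat > shot.py <<'E'
import sys
from plant import robot, imaging
import cv2, numpy as np
n,k=sys.argv[1:3]
ci=imaging.camera_info(n); p,d=imaging.snapshot(n)
cv2.imwrite(f"pics/{k}.png",p[:,:,::-1]); np.savez(f"{k}.npz",p=p,d=d,**ci); print(ci)
E
python3 shot.py wrist w1
```

```text
{'K': array([[309.70691629,   0.        , 320.49214473],
       [  0.        , 309.70691629, 200.1995954 ],
       [  0.        ,   0.        ,   1.        ]]), 'world_from_camera': array([[ 9.93605003e-01,  1.07316918e-01,  3.51023817e-02,
         4.95757281e-01],
       [ 1.12911728e-01, -9.44916817e-01, -3.07218409e-01,
         2.09757422e-01],
       [ 1.99098112e-04,  3.09217219e-01, -9.50991415e-01,
         3.73771522e-01],
       [ 0.00000000e+00,  0.00000000e+00,  0.00000000e+00,
         1.00000000e+00]])}
```

View pics/w1.png

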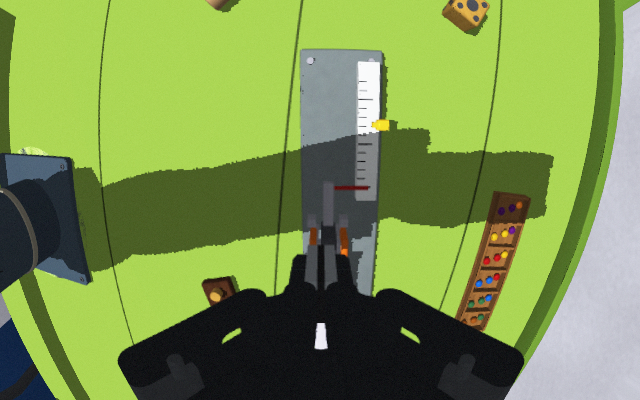

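```bash
python3 - <<'E'
from seg import *
p,d,K,T=load("w1")
def pt(u,v):
    r=fray(u,v,K,T); f=T[:3,2]; return T[:3,3]+r*d[int(round(v)),int(round(u))]/(r@f)
O=np.array([.5236,.0606]);a=.110
ex=np.array([-np.sin(a),np.cos(a)]);ey=np.array([-np.cos(a),-np.sin(a)])
def g(P):
    q=P[:2]-O;return np.r_[q@ex,q@ey,P[2]].round(4)
for nm,lo,hi in(("yellow",(20,150,80),(32,255,255)),("ptr",(0,150,50),(5,255,255)),("or",(6,150,60),(15,255,255))):
    for c,A in blobs(p,lo,hi,(100,270,290,400)):
        P=pt(*c); print(nm,c,A,"depth",g(P),"plane.035",g(fplane(*c,.035,K,T)))
for u,v in((362,100),(372,100),(362,150),(320,80),(328,200),(374,125),(312,60),(301,50),(382,50),(300,200)): print(u,v,g(pt(u,v)))
cv2.imwrite("pics/w1c.png",cv2.resize(p[90:240,290:410],None,fx=4,fy=4,interpolation=cv2.INTER_CUBIC)[:,:,::-1])
E
```

```text
yellow [381.5 124.6] 172 depth [ 0.1289 -0.0553  0.0378] plane.035 [ 0.1288 -0.0559  0.035 ]
ptr [348.8 187.5] 86 depth [ 0.0569 -0.0212  0.0364] plane.035 [ 0.0565 -0.0213  0.035 ]
or [312.7 236.1] 97 depth [0.0162 0.0189 0.0795] plane.035 [-0.0042  0.0201  0.035 ]
or [343.6 241.9] 189 depth [ 0.0141 -0.0128  0.0889] plane.035 [-0.0119 -0.0173  0.035 ]
362 100 [ 0.1553 -0.0343  0.0297]
372 100 [ 0.1557 -0.0455  0.0299]
362 150 [ 0.0992 -0.0354  0.0312]
320 80 [0.178  0.0119 0.0123]
328 200 [0.0479 0.0028 0.0549]
374 125 [ 0.1281 -0.0473  0.0364]
312 60 [0.2013 0.021  0.0147]
301 50 [0.2141 0.0338 0.0101]
382 50 [ 0.2182 -0.0618  0.0006]
300 200 [0.03   0.0369 0.0002]
```

View pics/w1c.png

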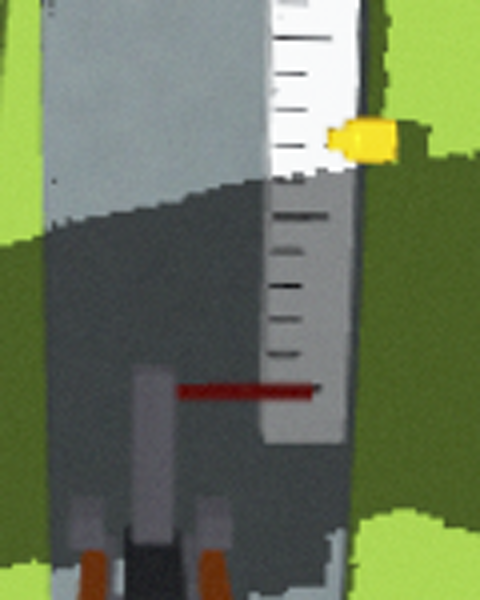

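>>> drive_tool(
  moves=[
    [[-0.25,0,0,0,0,0],[-0.5,0,0,0,0,0],[-0.75,0,0,0,0,0],[-1,0,0,0,0,0]],
  ],
)

```text
time: 2.82
eef_pos: [0.523, -0.0177, 0.2483]
tcp_rot: [-3.142, -0.0, 1.685]
force: [0.4, 0.1, 0.5]
finger_gap: -0.001
```

>>> drive_tool(
  moves=[
    [[-0.25,0,0,0,0,0],[-0.5,0,0,0,0,0],[-0.75,0,0,0,0,0],[-1,0,0,0,0,0]],
  ],
)

```text
time: 3.15
eef_pos: [0.5398, -0.1669, 0.2483]
tcp_rot: [-3.142, -0.0, 1.685]
force: [0.4, 0.4, -0.1]
finger_gap: 0.0
```

>>> drive_tool(
  moves=[
    [[-0.25,0,0,0,0,0],[-0.5,0,0,0,0,0],[-0.75,0,0,0,0,0],[-1,0,0,0,0,0]],
  ],
)

```text
time: 3.48
eef_pos: [0.5567, -0.3159, 0.2481]
tcp_rot: [-3.141, -0.0, 1.685]
force: [1.0, -1.0, -0.4]
finger_gap: 0.0
```

>>> drive_tool(
  moves=[
    [[-0.07,-0.22,0.2,0,0,0],[-0.14,-0.44,0.4,0,0,0],[-0.21,-0.66,0.6,0,0,0],[-0.278,-0.896,0.8,0,0,0],[-0.278,-0.896,1.0,0,0,0],[-0.278,-0.896,1.0,0,0,0]],
  ],
)

```text
time: 3.98
eef_pos: [0.4219, -0.3703, 0.0933]
tcp_rot: [-3.134, -0.005, 1.68]
force: [-1.9, 1.4, -0.5]
finger_gap: 0.001
```

```bash
python3 shot.py wrist w2; python3 - <<'E'
from seg import *
p,d,K,T=load("w2")
for nm,lo,hi in(("red",(0,150,50),(5,255,255)),("blue",(100,120,50),(130,255,255)),("green",(60,120,30),(88,255,255))):
    for c,A in blobs(p,lo,hi,(0,400,0,640),30): print(nm,c,A,fplane(*c,.048,K,T).round(4))
E
```

```text
{'K': array([[309.70691629,   0.        , 320.49214473],
       [  0.        , 309.70691629, 200.1995954 ],
       [  0.        ,   0.        ,   1.        ]]), 'world_from_camera': array([[ 0.99415292,  0.10482638,  0.02591143,  0.41293685],
       [ 0.10773772, -0.94681838, -0.30319556, -0.29209289],
       [-0.00724948,  0.30421439, -0.95257601,  0.21913612],
       [ 0.        ,  0.        ,  0.        ,  1.        ]])}
red [374.2  77.9] 1172 [ 0.4391 -0.2738  0.048 ]
blue [350.2 162.7] 1174 [ 0.4318 -0.3227  0.048 ]
green [328.6 236.1] 720 [ 0.4249 -0.3687  0.048 ]
```

View pics/w2.png

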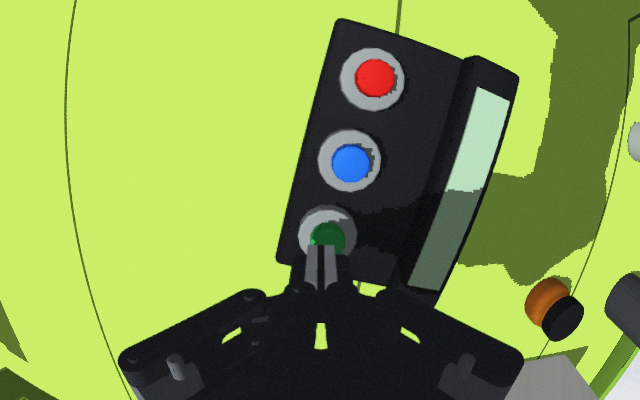

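>>> drive_tool(
  moves=[
    [[0,0,0.08,0,0,0],[0,0,0.14,0,0,0],[0,0,0.14,0,0,0],[0,0,0.14,0,0,0]],
  ],
)

```text
time: 4.37
eef_pos: [0.4289, -0.3705, 0.0778]
tcp_rot: [3.141, -0.0, 1.684]
force: [-0.7, -0.7, 0.5]
finger_gap: -0.001
```

>>> drive_tool(
  moves=[
    [[-0.01,-0.01,0.03,0,0,0],[-0.01,-0.01,0.06,0,0,0],[-0.01,-0.01,0.08,0,0,0],[-0.01,-0.01,0.08,0,0,0]],
  ],
)

```text
time: 4.7
eef_pos: [0.4268, -0.3731, 0.0653]
tcp_rot: [3.141, 0.001, 1.683]
force: [1.4, -1.9, 4.8]
finger_gap: -0.003
```

>>> drive_tool(
  moves=[
    [[0,0,0.013,0,0,0],[0,0,0.013,0,0,0],[0,0,0.013,0,0,0]],
  ],
)

```text
time: 4.95
eef_pos: [0.4268, -0.3731, 0.0637]
tcp_rot: [3.141, 0.001, 1.683]
force: [1.8, -1.7, 3.8]
finger_gap: 0.004
```

>>> drive_tool(
  moves=[
    [[0,0,0.013,0,0,0],[0,0,0.013,0,0,0],[0,0,0.013,0,0,0]],
  ],
)

```text
time: 5.2
eef_pos: [0.4268, -0.3731, 0.0629]
tcp_rot: [3.14, 0.001, 1.682]
force: [-0.7, 1.1, 19.9]
finger_gap: -0.002
```

>>> drive_tool(
  moves=[
    [[0,0,0.013,0,0,0],[0,0,0.013,0,0,0],[0,0,0.013,0,0,0]],
  ],
)

```text
time: 5.45
eef_pos: [0.4269, -0.3732, 0.0625]
tcp_rot: [3.139, 0.001, 1.682]
force: [-4.1, 6.5, 39.4]
finger_gap: -0.005
```

>>> drive_tool(
  moves=[
    [[0,0,-0.015,0,0,0],[0,0,-0.015,0,0,0],[0,0,-0.015,0,0,0]],
  ],
)

```text
time: 5.7
eef_pos: [0.4268, -0.3731, 0.0629]
tcp_rot: [3.14, 0.001, 1.682]
force: [0.3, -0.2, 15.3]
finger_gap: -0.001
```

```bash
python3 shot.py wrist w3 >/dev/null;python3 shot.py scene s3 >/dev/null; python3 - <<'E'
from seg import *
p,d,K,T=load("w3"); q,_,_,_=load("s3")
a=cv2.resize(p[130:310,260:400],None,fx=3,fy=3,interpolation=cv2.INTER_CUBIC)
b=cv2.resize(q[190:300,130:260],None,fx=3,fy=3,interpolation=cv2.INTER_CUBIC)
o=np.zeros((540,800,3),np.uint8);o[:540,:420]=a;o[:330,420:420+380]=b[:,:380];cv2.imwrite("pics/ws3.png",o[:,:,::-1])
E
```

```text
(no output)
```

View pics/ws3.png

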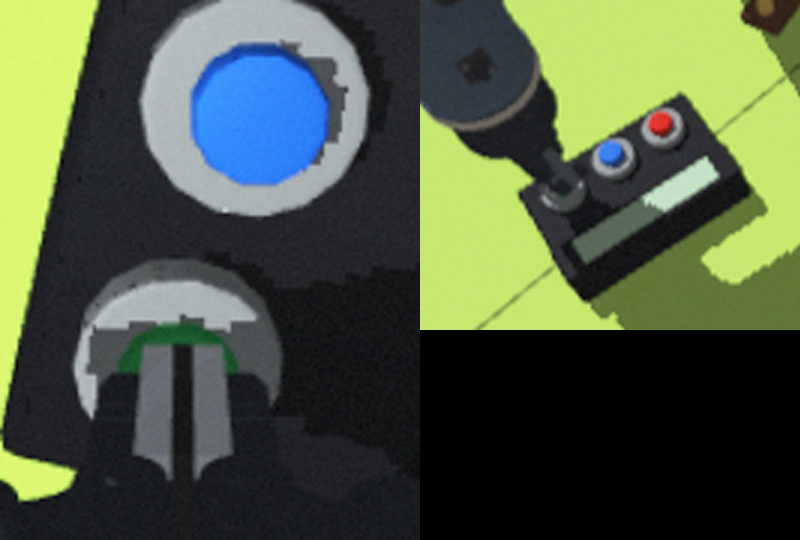

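```bash
python3 - <<'E'
from seg import *
p,d,K,T=load("w3")
def z(u,v):
    r=fray(u,v,K,T); return (T[:3,3]+r*d[v,u]/(r@T[:3,2]))[2]*1000
for nm,pts in (("green",[(312,240),(318,240),(324,240),(330,241),(336,243)]),("gring",[(300,229),(315,226),(330,226),(342,234),(290,245)]),("blue",[(340,160),(347,168),(355,180),(350,155)]),("bring",[(315,170),(340,197),(318,150),(330,195)]),("tip",[(312,255),(330,255)])):
    print(nm,[round(float(z(*q)),1) for q in pts])
E
```

```text
green [42.5, 44.3, 43.9, 43.0, 41.4]
gring [41.8, 41.6, 41.1, 41.0, 42.2]
blue [50.8, 52.3, 51.9, 51.8]
bring [43.0, 41.9, 42.6, 41.8]
tip [61.7, 60.9]
```

>>> drive_tool(
  moves=[
    [[0,0,-0.06,0,0,0],[0,0,-0.14,0,0,0],[0,0,-0.2,0,0,0],[0.16,0.043,-0.2,0,0,0],[0.326,0.087,-0.2,0,0,0],[0.326,0.087,-0.2,0,0,0],[0.326,0.087,-0.2,0,0,0]],
  ],
)

```text
time: 6.38
eef_pos: [0.434, -0.3207, 0.0917]
tcp_rot: [-3.141, -0.002, 1.685]
force: [-0.3, -0.4, 0.2]
finger_gap: -0.001
```

```bash
python3 shot.py wrist w4 >/dev/null;python3 - <<'E'
from seg import *
p,d,K,T=load("w4")
for nm,lo,hi in(("red",(0,150,50),(5,255,255)),("blue",(100,120,50),(130,255,255)),("green",(60,120,30),(88,255,255))):
    for c,A in blobs(p,lo,hi,(0,400,0,640),30): print(nm,c,A,fplane(*c,.048,K,T).round(4))
cv2.imwrite("pics/w4c.png",cv2.resize(p[60:400,180:460],None,fx=1.7,fy=1.7)[:,:,::-1])
E
```

```text
red [342.  162.3] 1164 [ 0.4392 -0.2732  0.048 ]
blue [318.6 235.5] 722 [ 0.4312 -0.3188  0.048 ]
```

View pics/w4c.png

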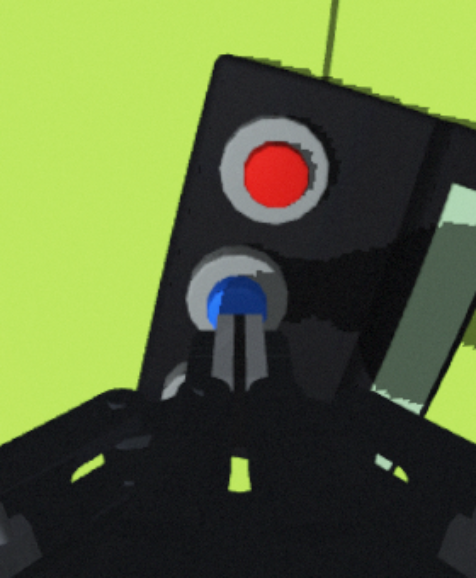

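>>> drive_tool(
  moves=[
    [[-0.01,0,0.06,0,0,0],[-0.01,0,0.12,0,0,0],[-0.01,0,0.16,0,0,0],[-0.01,0,0.18,0,0,0],[-0.01,0,0.19,0,0,0],[-0.01,0,0.2,0,0,0],[-0.01,0,0.2,0,0,0],[-0.01,0,0.2,0,0,0]],
  ],
)

```text
time: 7.1
eef_pos: [0.4336, -0.3249, 0.0628]
tcp_rot: [3.141, 0.0, 1.681]
force: [-4.8, 2.0, 21.9]
finger_gap: 0.001
```

```bash
python3 shot.py wrist w5 >/dev/null;python3 - <<'E'
from seg import *
p,d,K,T=load("w5")
def z(u,v):
    r=fray(u,v,K,T); return (T[:3,3]+r*d[v,u]/(r@T[:3,2]))[2]*1000
for v in range(222,250,2): print(v,[(tuple(int(x) for x in p[v,u]),round(float(z(u,v)),1)) for u in (308,318,328)])
E
```

```text
222 [((85, 90, 91), 39.3), ((143, 151, 152), 41.0), ((125, 130, 132), 40.8)]
224 [((150, 157, 159), 41.3), ((160, 169, 169), 41.8), ((156, 164, 166), 42.1)]
226 [((166, 171, 173), 41.5), ((161, 168, 169), 41.1), ((161, 169, 170), 41.8)]
228 [((161, 169, 172), 42.1), ((160, 167, 169), 42.1), ((159, 167, 169), 41.5)]
230 [((159, 166, 170), 41.9), ((159, 166, 168), 42.5), ((158, 164, 167), 42.0)]
232 [((158, 165, 167), 42.3), ((160, 167, 170), 42.3), ((156, 165, 167), 41.4)]
234 [((161, 170, 171), 41.9), ((163, 168, 170), 42.2), ((137, 144, 144), 41.4)]
236 [((157, 164, 167), 42.0), ((28, 61, 141), 42.9), ((65, 73, 87), 42.7)]
238 [((149, 162, 168), 41.4), ((24, 71, 165), 44.0), ((19, 50, 118), 42.7)]
240 [((25, 69, 161), 42.7), ((28, 60, 134), 45.1), ((25, 63, 146), 44.7)]
242 [((19, 50, 118), 44.5), ((23, 58, 132), 45.1), ((27, 60, 133), 45.4)]
244 [((45, 63, 115), 49.6), ((23, 45, 94), 48.8), ((43, 66, 117), 49.1)]
246 [((93, 98, 100), 51.4), ((28, 30, 30), 50.3), ((97, 101, 107), 50.9)]
248 [((96, 98, 102), 53.7), ((31, 29, 31), 52.9), ((97, 101, 109), 53.1)]
```

>>> drive_tool(
  moves=[
    [[0,0,-0.06,0,0,0],[0,0,-0.14,0,0,0],[0,0,-0.3,0,0,0],[0,0,-0.6,0,0,0],[0.25,0,-0.9,0,0,0],[0.5,0.15,-0.9,0,0,0],[0.75,0.3,-0.9,0,0,0],[1,0.5,-0.9,0,0,0],[1,0.6,-0.9,0,0,0]],
  ],
  fingers=0.62,
)

```text
time: 7.9
eef_pos: [0.5064, -0.161, 0.197]
tcp_rot: [-3.141, -0.002, 1.684]
force: [0.5, -0.5, 0.4]
finger_gap: 0.619
```

>>> drive_tool(
  moves=[
    [[0.25,0.05,0,0,0,0],[0.5,0.1,0,0,0,0],[0.75,0.15,0,0,0,0],[1,0.2,0,0,0,0]],
  ],
)

```text
time: 8.23
eef_pos: [0.5194, -0.011, 0.1963]
tcp_rot: [-3.141, 0.0, 1.682]
force: [0.9, 0.1, 0.2]
finger_gap: 0.618
```

>>> drive_tool(
  moves=[
    [[0.24,0.078,0,0,0,0],[0.471,0.078,0.15,0,0,0],[0.471,0.078,0.3,0,0,0],[0.471,0.078,0.3,0,0,0],[0.471,0.078,0.3,0,0,0]],
  ],
)

```text
time: 8.65
eef_pos: [0.5227, 0.0583, 0.151]
tcp_rot: [-3.139, 0.001, 1.682]
force: [0.6, -0.6, 0.0]
finger_gap: 0.62
```

```bash
python3 shot.py wrist w6 >/dev/null; python3 shot.py top t6 >/dev/null;python3 - <<'E'
from seg import *
from plant import robot
o=robot.get_obs();print(o['eef_pos'],o['tcp_rot'])
p,d,K,T=load("w6")
o2=cv2.resize(p[120:360,200:440],None,fx=2.3,fy=2.3,interpolation=cv2.INTER_CUBIC);cv2.imwrite("pics/w6c.png",o2[:,:,::-1])
for c,A in blobs(p,(6,150,60),(15,255,255),(100,400,200,450)): 
    print(c,A,fplane(*c,.089,K,T).round(4),fplane(*c,.07,K,T).round(4))
E
```

```text
[0.52406536 0.0572339  0.15259119] [3.14090912e+00 7.52202632e-04 1.68001143e+00]
[296.7 212.9] 568 [0.5048 0.0661 0.089 ] [0.504  0.0589 0.07  ]
[344.8 214.1] 590 [0.5358 0.0688 0.089 ] [0.5382 0.0618 0.07  ]
```

View pics/w6c.png

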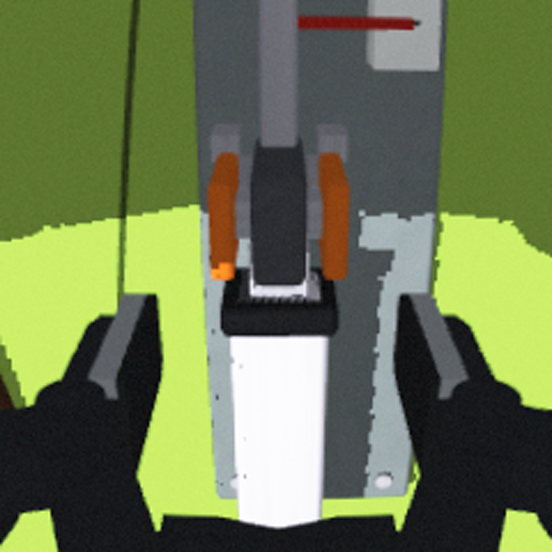

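>>> drive_tool(
  moves=[
    [[0.02,0,0.12,0,0,0],[0.02,0,0.24,0,0,0],[0.02,0,0.36,0,0,0],[0.02,0,0.48,0,0,0],[0.02,0,0.56,0,0,0],[0.02,0,0.56,0,0,0],[0.02,0,0.56,0,0,0]],
  ],
)

```text
time: 9.33
eef_pos: [0.5238, 0.0606, 0.0685]
tcp_rot: [3.141, 0.0, 1.68]
force: [-0.7, -0.3, 0.6]
finger_gap: 0.619
```

Good position, no contact. Close gently.

>>> drive_tool(
  moves=[
    [[0,0,0,0,0,0],[0,0,0,0,0,0],[0,0,0,0,0,0],[0,0,0,0,0,0],[0,0,0,0,0,0],[0,0,0,0,0,0]],
  ],
  fingers=0.2,
  grip_force=40,
)

```text
time: 9.83
eef_pos: [0.5226, 0.0613, 0.0695]
tcp_rot: [-3.142, -0.0, 1.682]
force: [-6.2, -2.4, 17.5]
finger_gap: 0.273
```

```bash
python3 shot.py wrist w7 >/dev/null; python3 - <<'E'
from seg import *
from plant import robot
o=robot.get_obs();print(o['eef_pos'],o['force'],o['ft_torque'],o['finger_gap'])
p,d,K,T=load("w7")
o2=cv2.resize(p[130:330,220:420],None,fx=2.8,fy=2.8,interpolation=cv2.INTER_CUBIC);cv2.imwrite("pics/w7c.png",o2[:,:,::-1])
E
```

```text
[0.52257774 0.06127085 0.06951742] [-7.14766219 -0.8811892  17.68996165] [-0.49313839  1.69953784  0.14275306] 0.27066634203735024
```

View pics/w7c.png

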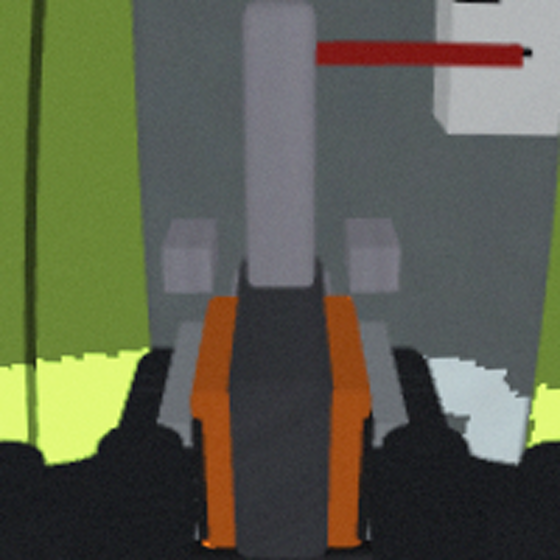

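>>> drive_tool(
  moves=[
    [[0.0,-0.004,-0.004,0,0,0],[0.0,-0.007,-0.007,0,0,0],[0.02,-0.007,-0.007,0,0,0],[0.03,-0.007,-0.007,0,0,0]],
  ],
)

```text
time: 10.22
eef_pos: [0.5219, 0.0664, 0.0696]
tcp_rot: [3.141, -0.0, 1.682]
force: [-3.0, -1.5, 9.9]
finger_gap: 0.265
```

>>> drive_tool(
  moves=[
    [[0.05,0,0,0,0,0],[0.1,0,0,0,0,0],[0.15,0,0,0,0,0],[0.2,0,0,0,0,0],[0.25,0,0,0,0,0],[0.3,0,0,0,0,0],[0.36,0,0,0,0,0],[0.4,0,0,0,0,0],[0.4,0,0,0,0,0],[0.4,0,0,0,0,0]],
  ],
)

```text
time: 11.05
eef_pos: [0.5149, 0.1267, 0.0696]
tcp_rot: [3.141, -0.001, 1.684]
force: [-3.8, -2.1, 11.5]
finger_gap: 0.269
```

```bash
python3 shot.py wrist w8 >/dev/null; python3 shot.py top t8 >/dev/null; python3 shot.py scene s8 >/dev/null; cat > meas.py <<'E'
import sys
from seg import *
from plant import robot
k=sys.argv[1]
o=robot.get_obs();print(o['time'],o['eef_pos'],o['tcp_rot'],o['force'],o['finger_gap'])
a=.110
ex=np.array([-np.sin(a),np.cos(a)]);ey=np.array([-np.cos(a),-np.sin(a)]);O=np.array([.5236,.0606])
def g(P):
    q=P[:2]-O;return np.r_[q@ex,q@ey,P[2]].round(4)
p,d,K,T=load("w"+k)
def pt(u,v):
    r=fray(u,v,K,T); f=T[:3,2]; return T[:3,3]+r*d[int(round(v)),int(round(u))]/(r@f)
for nm,lo,hi in(("yellow",(20,150,80),(32,255,255)),("ptr",(0,150,50),(5,255,255))):
    for c,A in blobs(p,lo,hi,(0,300,290,480),10):
        print(nm,c,A,"depth",g(pt(*c)),"z34",g(fplane(*c,.034,K,T)))
q,_,_,_=load("t"+k);s,_,_,_=load("s"+k)
o=np.zeros((600,800,3),np.uint8)
o[:,:400]=cv2.resize(p[120:270,320:420],(400,600),interpolation=cv2.INTER_CUBIC)
o[:300,400:]=cv2.resize(q[180:225,230:290],(400,300),interpolation=cv2.INTER_CUBIC)
o[300:,400:]=cv2.resize(s[140:185,320:380],(400,300),interpolation=cv2.INTER_CUBIC)
cv2.imwrite(f"pics/m{k}.png",o[:,:,::-1])
E
python3 meas.py 8
```

```text
11.2 [0.51492876 0.12618692 0.06963483] [ 3.14120557e+00 -4.75755756e-04  1.68289909e+00] [-3.88602204 -1.58728872 11.84273869] 0.2655280585184494
yellow [428.1 138.3] 716 depth [ 0.1293 -0.0545  0.0365] z34 [ 0.129  -0.0554  0.034 ]
ptr [367.5 148.7] 507 depth [ 0.1225 -0.0217  0.0357] z34 [ 0.1223 -0.0219  0.034 ]
```

View pics/m8.png

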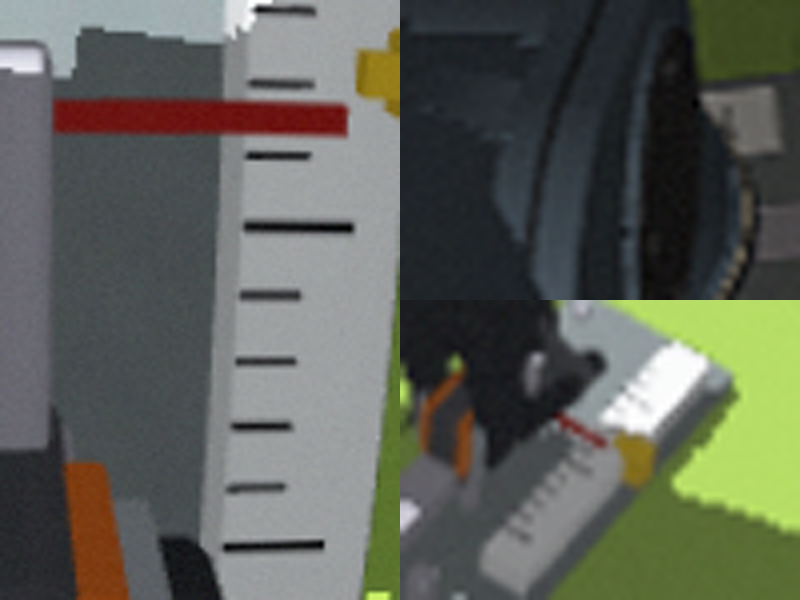

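>>> drive_tool(
  moves=[
    [[0.02,0,0,0,0,0],[0.035,0,0,0,0,0],[0.0445,0,0,0,0,0],[0.0445,0,0,0,0,0],[0.0445,0,0,0,0,0],[0.0445,0,0,0,0,0]],
  ],
)

```text
time: 11.7
eef_pos: [0.5141, 0.1327, 0.0696]
tcp_rot: [3.141, -0.0, 1.683]
force: [-4.0, -1.9, 12.0]
finger_gap: 0.265
```

```bash
python3 shot.py wrist w9 >/dev/null; python3 shot.py top t9 >/dev/null; python3 shot.py scene s9 >/dev/null; python3 meas.py 9
```

```text
11.85 [0.51416904 0.13275244 0.06962845] [ 3.14128863e+00 -5.38457645e-04  1.68263464e+00] [-4.23058213 -1.75317278 11.37404457] 0.26842905870153133
yellow [427.3 149.1] 730 depth [ 0.1296 -0.0541  0.0373] z34 [ 0.1291 -0.0553  0.034 ]
ptr [367.5 148.8] 508 depth [ 0.1285 -0.0218  0.035 ] z34 [ 0.1283 -0.022   0.034 ]
```

View pics/m9.png

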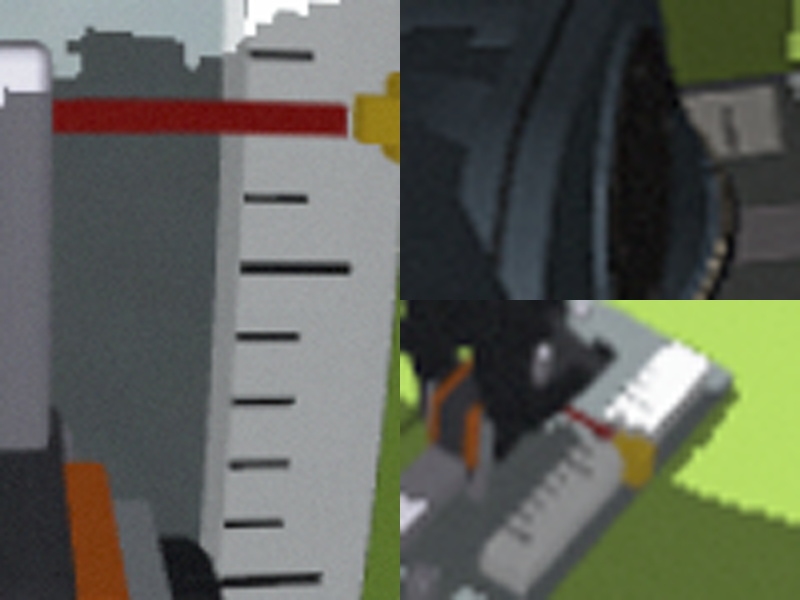

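View pics/w9.png

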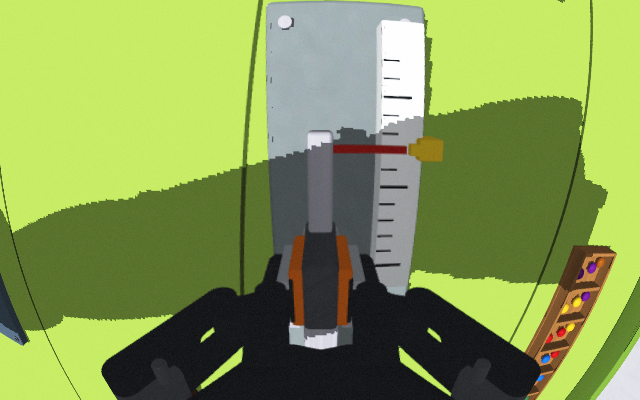

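```bash
python3 - <<'E'
from seg import *
p,d,K,T=load("w9")
a=.110
ex=np.array([-np.sin(a),np.cos(a)]);O=np.array([.5236,.0606])
hsv=cv2.cvtColor(p,cv2.COLOR_RGB2HSV)
R=cv2.inRange(hsv,(0,150,50),(5,255,255));Y=cv2.inRange(hsv,(18,150,60),(34,255,255))
for nm,M,cols in(("ptr",R,range(376,408,3)),("nib",Y,range(408,444,2))):
    for u in cols:
        v=np.nonzero(M[100:200,u])[0]+100
        if len(v):
            c=v.mean(); gx=[round(float((fplane(u,c,z,K,T)[:2]-O)@ex)*1000,2) for z in(.032,.036)]
            print(nm,u,v.min(),v.max(),gx)
# plate edge direction check: scale strip tick slopes
for v in (185,225):
    pass
E
```

```text
ptr 376 146 152 [128.02, 128.61]
ptr 379 146 152 [127.87, 128.47]
ptr 382 146 152 [128.27, 128.86]
ptr 385 146 152 [128.13, 128.72]
ptr 388 146 152 [128.17, 128.76]
ptr 391 147 152 [127.94, 128.53]
ptr 394 146 152 [128.25, 128.84]
ptr 397 147 152 [128.03, 128.62]
ptr 400 147 152 [128.07, 128.66]
ptr 403 147 152 [128.12, 128.71]
nib 410 144 155 [128.25, 128.83]
nib 412 144 155 [128.28, 128.87]
nib 414 144 155 [128.32, 128.91]
nib 416 144 158 [127.53, 128.13]
nib 418 138 159 [128.96, 129.52]
nib 420 138 160 [128.72, 129.29]
nib 422 138 161 [128.48, 129.06]
nib 424 136 161 [129.08, 129.65]
nib 426 136 161 [129.13, 129.69]
nib 428 136 161 [129.18, 129.74]
nib 430 136 161 [129.22, 129.78]
nib 432 136 161 [129.27, 129.83]
nib 434 137 161 [129.04, 129.6]
nib 436 138 161 [128.81, 129.38]
nib 438 139 161 [128.57, 129.15]
nib 440 139 161 [128.62, 129.2]
nib 442 140 160 [128.68, 129.25]
```

>>> drive_tool(
  moves=[
    [[0.002,0,0,0,0,0],[0.002,0,0,0,0,0],[0.002,0,0,0,0,0],[0.002,0,0,0,0,0],[0.002,0,0,0,0,0],[0.002,0,0,0,0,0]],
  ],
)

```text
time: 12.35
eef_pos: [0.5141, 0.1329, 0.0696]
tcp_rot: [3.141, -0.0, 1.683]
force: [-4.6, -2.4, 11.6]
finger_gap: 0.265
```

```bash
python3 shot.py wrist w10 >/dev/null; python3 shot.py top t10 >/dev/null; python3 shot.py scene s10 >/dev/null; python3 meas.py 10; python3 - <<'E'
from h import *
p,d,K,T=load("w10");hsv=cv2.cvtColor(p,cv2.COLOR_RGB2HSV)
R=cv2.inRange(hsv,(0,150,50),(5,255,255));Y=cv2.inRange(hsv,(18,150,60),(34,255,255))
for M,a,b in((R,390,405),(Y,410,415)):
    v=[ (np.nonzero(M[100:200,u])[0]+100).mean() for u in range(a,b)];print(np.round(v,1))
E
```

```text
12.5 [0.51415556 0.13289201 0.06961508] [ 3.14131668e+00 -3.65748726e-04  1.68257409e+00] [-3.75828017 -1.76525947 11.83166151] 0.2647684753967034
yellow [427.5 149.3] 717 depth [ 0.1295 -0.0545  0.0367] z34 [ 0.1291 -0.0555  0.034 ]
ptr [367.7 148.8] 509 depth [ 0.1288 -0.0218  0.036 ] z34 [ 0.1285 -0.0221  0.034 ]
[149.  149.  149.  148.7 149.  149.4 149.5 149.3 149.5 149.8 149.5 149.5
 149.5 149.5 149.5]
[150. 150. 150. 150. 150.]
```

View pics/s10.png

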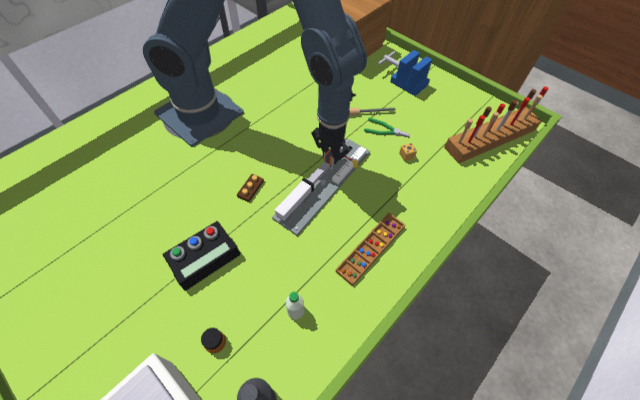

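The scene picture shows the loose items where they started. The arm holds the gauge with the pointer tip (wrist row about 149.5) level with the nib (row 150).

```bash
python3 -c "
from plant import order
print(order.job_done())"
```

```text
the job is handed in; nothing more can be done
None
```

The gauge is ready and I handed the job in at about 12.5 s. I pressed and released the green key, then the blue key. The arm is drawn out about 72 mm to the mark and held there with both lock buttons squeezed.

**Last checks**
- **Keys:** Both keys reached their stops, and wrist depth showed each one nearly level with its ring. The green key reached about 39 N in one step, because I pressed past the stop before backing off. The blue key reached about 22 N. The red key was not touched.
- **Pointer:** It sits within about 0.3 mm of the nib centre in the wrist image. Depth and centroid measurements over the whole clip put it 0.6–0.7 mm short.
- **Grip:** At 40 N, both buttons look fully in and the arm slid freely. The gripper reads an opening of 0.265, where I expected about 0.32 for 27 mm. I could not explain the difference and went by the picture and the free motion. A steady 12 N upward force remained on the wrist, along with about 4 N sideways.
- **Other items:** Nothing else on the bench looked moved in the last scene picture. I judged that by eye only.

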